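# Seat the temperature reference plug in the incubator's blind well

## Robot

A 6-joint arm with a two-finger parallel gripper is mounted at the origin on the work surface. World frame = base frame: x ahead of the robot, y to its left, z up, the work surface at z = 0. Lengths are in m, angles in degrees, forces in N, time in s.
With the tool pointing down it reaches from about 0.3 to 0.775 m from the base axis. Payload 14.6 kg.
Tool frame: the origin (TCP) lies where the fingers leave the gripper's body, on its centre line; the fingertips stand 73 mm ahead of it and the grasp point (between the pads) lies 54 mm ahead of it; z points along the fingers, y is the direction in which the jaws open and shut (so a half turn about z gives the same grasp; the last joint's range is limited). The gripper opens to 85 mm and grips with 20 to 120 N. Pads are 22 mm wide; open, the fingers measure 114 mm over their backs; the gripper's body (76 mm by 85 mm) begins 54 mm behind the grasp point. The pads swing forward as they close: fully open they stand 13 mm farther back than shut.
Start: joints at [60.814, 17.183, 87.147, -0, 75.671, -3.816], TCP at [0.236, 0.497, 0.304] pointing down, gripper open.
Joint ranges: [-173.82, 173.82], [-45.26, 126.66], [13.44, 144.39], [-59.66, 239.66], [0, 175.72], [-146.38, 146.38]. Speed limits (degrees/s): [127.2, 127.2, 147.25, 180, 180, 180].

## Interface

Orientations are given as [roll, pitch, yaw] about the fixed x, y, z axes, in that order (R = Rz(yaw) Ry(pitch) Rx(roll)).
In Python, from station import env, viewer gives the robot as it stands.
- The arm moves only by the tool apply_moves, never from a script. Its argument "plan" is text: rows parted by semicolons, each of 7 numbers parted by spaces: the shift along the world's x, y, z in mm, then the turn, a rotation vector about the world's x, y, z in degrees, then the closure in counts, from 0 (fully open) to 255 (shut). In form: tx ty tz ax ay az claw; .... A call has 1 to 5 rows; each row is the pose to reach, as a shift and turn from the pose measured when the call began; what a row does not reach only later rows make up. A row lasts 1/8 s, in which the tool goes at most 62.5 mm and 10.7 degrees, less where a joint would pass 70% of its speed; a pose out of reach is approached as far as the arm can. A call with a gripper value outside its range is refused whole. The fingers move at their own pace and stop on an object; the grip force is fixed at half the most. Time passes only in rows, so rows that repeat a pose let the fingers close. It gives the time, the measured TCP pose, the force and the opening at its end, in the units of the state.
- env.get_obs(): the state, without advancing time (a new reading comes with each control period).
- viewer.get_image(name): name is "side" or "top"; returns a dict with "color" (400x640x3 uint8, red, green, blue), "camera_matrix" (3x3 intrinsics, pixels), "distortion" ([k1, k2, p1, p2, k3] as OpenCV has them; the pictures are not rectified), "R" (3x3) and "t" (3): a world point X has camera coordinates R X + t. Camera axes: x right, y down, z forward; pixel columns grow to the right and rows downward; lengths in m; the calibration is good to about 2 mm. A picture is of the moment at which its call begins. There is no depth.
- env.sign_off(): hands the job in, once; it reports no verdict.
The state is a dict: "time_s": time; "joints": joint angles; "qvel": joint speeds; "joint_torque": joint torques, N m; "tcp_pos": TCP position; "ee_rot": TCP orientation; "force": force on the tool from outside, world axes, zero at the start; "wrist_torque": the same for the moment, N m; "opening": finger opening in m.
Only numpy, scipy, OpenCV 4.12 (cv2) and the standard library are available. Lean on these libraries where they do the work, as an engineer would, in place of code of your own. Each camera call takes 0.05 s, during which the arm holds its last target.

## Task

Take the orange-handled steel reference plug out of its blue stand and put it into the single well in the aluminium block of the incubator. The well has no lead-in and the block sits a little off-centre in its housing, so feel for the hole with a light touch, then press the plug straight in against the stiff contact until its collar lies flat on the block, and let go. Never push on the incubator with more than 50 N, and leave the amber bottle, the jar and the tube rack where they stand.

Things in the scene. Friction and masses are not known exactly. Their poses are not given: they have to be found in the camera images.
- plug_center (a point): Centre (half-way up) of the steel reference plug, z axis up along it; 70 mm tall, about 120 g. Upper 40 mm: orange handle, 20 x 20 mm square, its sides facing this point's x and y, top 35 mm above this point. Below it a steel collar, 28 mm in diameter, 4 mm thick, its underside 9 mm below this point. Grasp the handle from above. It starts upright in its stand.
- stand: Blue plastic stand, fixed to the bench, 60 x 60 x 30 mm high, origin at the centre of its underside. The plug's shank hangs in its loose 21 mm through hole with the collar on the stand's top. It is at the robot's left or right.
- dock (a point): On the incubator: the NOMINAL centre of the well's mouth, mid-box, at the height of the aluminium block's flat top (54 mm above the bench). x and y along the box's sides, z up. The true well centre lies up to 4 mm from here along x and up to 4 mm along y, either way, and is not measured. With the plug home, its centre is 9 mm above this height.
- amber_bottle: Amber reagent bottle, 60 mm in diameter, 130 mm tall, loose bystander; origin at the centre of its underside. It stands on the side opposite to the stand.
- jar: White jar with a red lid, 64 mm in diameter, 85 mm tall, loose bystander; origin at the centre of its underside.
- tube_rack: Green rack with three capped tubes in a row, 60 x 115 mm, 88 mm tall, loose bystander; origin at the centre of its underside, y along the row.
- incubator: Low cream box with teal stripes, fixed, 190 (x) x 150 x 50 mm, origin at the centre of its underside. In its frame an aluminium block, 80 x 80 mm, standing 4 mm above the rim, locked off-centre. In the block's middle is its only hole, the well: vertical, blind, 17.2 mm in diameter, sharp-edged. Block face and collar stop are rigid.
- plug_tip (a point): Centre of the lower end of the plug's plain steel shank, 16 mm in diameter, 26 mm long from here up to the underside of the collar, with a square, unchamfered end; 35 mm below the plug's centre.
- pad (a joint): Dark contact pad inside the well, 20 mm below the block's face: 0 as found, growing (m) as it is pushed down. Friction holds it: it gives way at about 7 to 10 N and stays where it is pushed. At about 0.006 the plug's collar meets the block's face: home.
There are look-alikes about, which are no part of the job. Several things look just like the incubator: the one meant starts farthest from the robot's base.

How it is judged:
By the outcome, as a careful person would: the job done as asked, in the order asked, and still so for the second after the job is handed in, with the robot touching nothing.
It also fails if it takes over 72 s, if anything falls off the work surface, if the arm or the gripper's body presses on something with over 40 N, if the wrist force passes 120 N, or if a joint passes its speed limit or range.

## Working session

There is one attempt and no reset: what is moved stays moved. The work goes in short steps, Python scripts to look and compute and a tool call to move; the robot and the scene stay as the last step left them, time stands still between calls to the robot, and variables do not carry over. Pictures are saved under pics/ and viewed, and the job is handed in when it is done.

Besides the shell and the picture viewer there is one more tool, called after ">>>" as name(argument=value, ...) on one line, values as JSON. apply_moves: Moves the arm, as the interface text tells. Its arguments: {"type":"object","properties":{"plan":{"type":"string"}},"required":["plan"]}

```bash
mkdir -p pics; ls; cat > h.py <<'E'
import numpy as np, cv2
def ray(im,px):
    K=np.array(im["camera_matrix"]);d=np.array(im["distortion"])
    R=np.array(im["R"]);t=np.array(im["t"]).ravel()
    u=cv2.undistortPoints(np.array(px,float).reshape(-1,1,2),K,d).reshape(-1,2)
    D=np.c_[u,np.ones(len(u))]@R
    return -R.T@t,D
def plane(im,px,z):
    c,D=ray(im,px); return c+D*((z-c[2])/D[:,2])[:,None]
def proj(im,X):
    R=np.array(im["R"]);
    return cv2.projectPoints(np.array(X,float).reshape(-1,1,3),cv2.Rodrigues(R)[0],np.array(im["t"],float),np.array(im["camera_matrix"]),np.array(im["distortion"]))[0].reshape(-1,2)
def save(im,n): cv2.imwrite(n,im["color"][:,:,::-1])
E
python3 - <<'E'
from station import env,viewer
from h import *
import pickle
o=env.get_obs();print(o)
for n in("side","top"):
    im=viewer.get_image(n);save(im,f"pics/{n}0.png");pickle.dump(im,open(n+"0.pkl","wb"))
    print(n,-np.array(im["R"]).T@np.array(im["t"]),im["distortion"],im["camera_matrix"])
E
```

```text
pics
{'time_s': 0.0, 'joints': array([ 6.08137604e+01,  1.72165038e+01,  8.71811794e+01,  1.00673387e-03,
        7.56713657e+01, -3.81886437e+00]), 'qvel': array([ 0.00171518, -0.13358026,  0.01028081,  0.05505052,  0.01220508,
        0.03051406]), 'joint_torque': array([ 1.01416308e-04, -5.43502021e+01, -3.61792910e+01, -1.18405173e-04,
        4.09922170e-03, -4.29685088e-05]), 'tcp_pos': array([0.2355808 , 0.49681986, 0.3033064 ]), 'ee_rot': array([-1.79931169e+02, -5.57177524e-03,  1.54632372e+02]), 'force': array([ 0.66196495,  0.58309766, -0.91716697]), 'wrist_torque': array([ 0.09132297,  0.00183208, -0.04967465]), 'opening': 0.08509600659867846}
side [ 0.26363379 -0.97169141  0.67927603] [-0.11694687  0.          0.          0.          0.        ] [[427.4100998    0.         325.80249573]
 [  0.         427.4100998  197.23527233]
 [  0.           0.           1.        ]]
top [ 0.37411806 -0.00142299  0.9628412 ] [0.00493549 0.         0.         0.         0.        ] [[409.12868605   0.         326.6606355 ]
 [  0.         409.12868605 201.79860781]
 [  0.           0.           1.        ]]
```

View pics/top0.png

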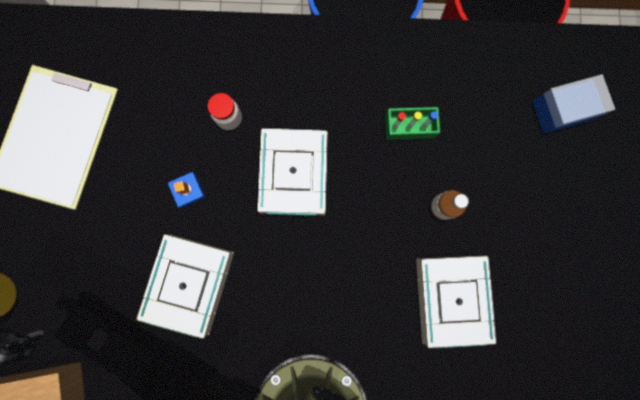

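View pics/side0.png

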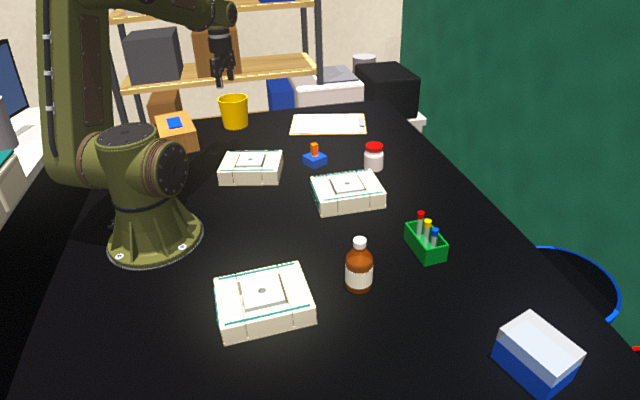

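Candidates for the incubator, in the top view: (292,171), (183,286) and (459,301). The base is near (313,385), so (292,171) looks farthest. The plug is only at (182,188): orange on the blue stand. The orange and blue thing at side (175,123) is a crate and not a stand. I'll measure the distances and check a crop.

```bash
python3 - <<'E'
from h import *
import pickle
T=pickle.load(open("top0.pkl","rb"));S=pickle.load(open("side0.pkl","rb"))
print(plane(T,[[292,171],[183,286],[459,301]],.054)[:,:2], np.linalg.norm(plane(T,[[292,171],[183,286],[459,301]],.054)[:,:2],axis=1))
c=T["color"]
a=cv2.resize(c[115:225,155:345],None,fx=4,fy=4,interpolation=cv2.INTER_CUBIC)
cv2.imwrite("pics/topcrop.png",a[:,:,::-1])
c=S["color"]
a=cv2.resize(c[130:220,280:400],None,fx=6,fy=6,interpolation=cv2.INTER_CUBIC)
cv2.imwrite("pics/sidecrop.png",a[:,:,::-1])
E
```

```text
[[ 0.54042069  0.05545525]
 [ 0.28189504  0.28315644]
 [ 0.26070524 -0.31913643]] [0.5432585  0.39955273 0.4120865 ]
```

View pics/topcrop.png

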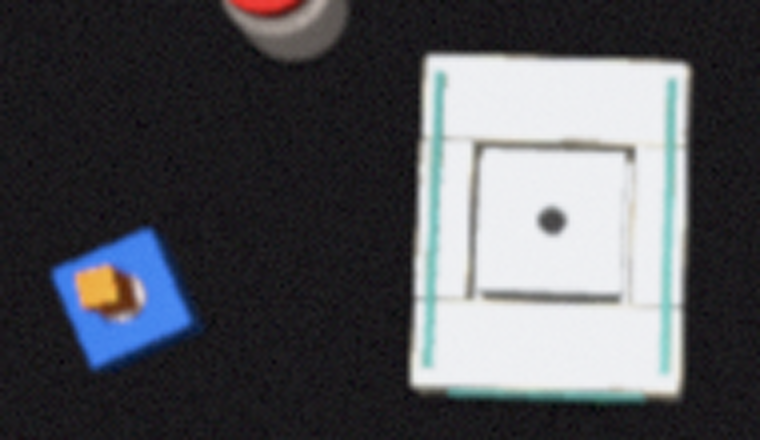

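View pics/sidecrop.png

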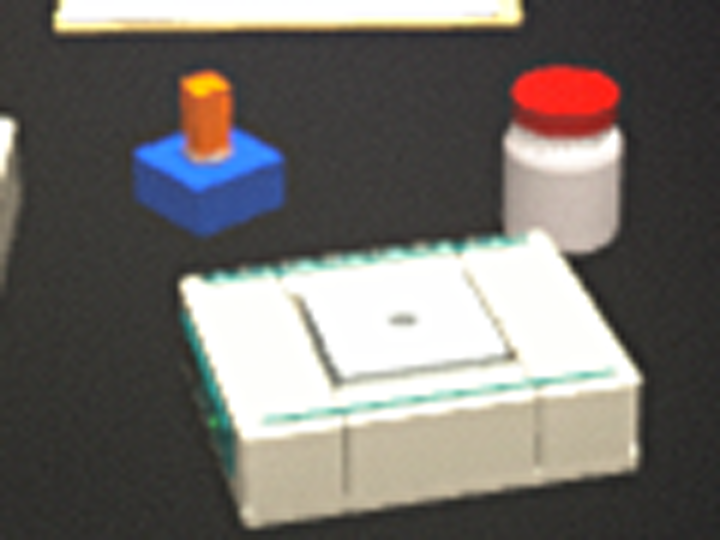

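```bash
python3 - <<'E'
from h import *
import pickle
T=pickle.load(open("top0.pkl","rb"));S=pickle.load(open("side0.pkl","rb"))
# well
for im,(u,v),w in((T,(292,170),7),(S,(347,183),6)):
    g=cv2.cvtColor(im["color"],cv2.COLOR_RGB2GRAY).astype(float)
    p=g[v-w:v+w+1,u-w:u+w+1]; W=np.clip(np.median(p)-15-p,0,None)
    if im is S: W[abs(np.arange(-w,w+1))>4]=0
    yy,xx=np.mgrid[-w:w+1,-w:w+1]
    q=[u+(W*xx).sum()/W.sum(),v+(W*yy).sum()/W.sum()]
    print("well px",q,plane(im,[q],.054)*1000)
    print(p[w-3:w+4].astype(int))
# handle top face
c=T["color"].astype(int)
p=c[175:205,168:202]
o=(p[...,0]>200)&(p[...,0]-p[...,2]>80)
ys,xs=np.nonzero(o);print(o.sum(),xs.mean()+168,ys.mean()+175)
print("handle T",plane(T,[[xs.mean()+168,ys.mean()+175]],.074)*1000)
big=cv2.resize(T["color"][175:205,168:202],None,fx=8,fy=8,interpolation=cv2.INTER_CUBIC).astype(int)
def back(r): return np.c_[(r[:,0]+.5)/8-.5+168,(r[:,1]+.5)/8-.5+175]
for nm,m,z in(("top",(big[...,0]>185)&(big[...,0]-big[...,2]>90),.074),("blue",(big[...,2]>180)&(big[...,2]-big[...,0]>80),.03)):
    m=m.astype(np.uint8)
    cs=max(cv2.findContours(m,0,2)[0],key=cv2.contourArea)
    b=plane(T,back(cs.reshape(-1,2).astype(float)),z)[:,:2]*1000
    r=cv2.minAreaRect(b.astype(np.float32));print(nm,r)
# side: handle top face brighter
p=S["color"][138:165,305:326].astype(int)
big=cv2.resize(S["color"][138:165,305:326],None,fx=8,fy=8,interpolation=cv2.INTER_CUBIC).astype(int)
m=((big[...,0]>150)&(big[...,0]-big[...,2]>90)).astype(np.uint8)
cs=max(cv2.findContours(m,0,2)[0],key=cv2.contourArea).reshape(-1,2)
print("side handle bbox px",cs.min(0)/8+[305,138],cs.max(0)/8+[305,138])
cx=(cs[:,0].min()+cs[:,0].max())/16+305
cs=cs
X=plane(T,[[xs.mean()+168,ys.mean()+175]],.074)[0]
for z in(.074,.034):print(proj(S,[X[0],X[1],z]))
print("predicted side well",proj(S,[plane(T,[[292.5,170]],.054)[0]]))
E
```

```text
well px [np.float64(292.54120126448896), np.float64(169.7650158061117)] [[543.26740275  54.32612438  54.        ]]
[[239 239 238 239 229 194 152 131 131 157 197 227 237 240 239]
 [239 239 239 233 201 142 106  86  87 101 144 198 232 239 238]
 [239 239 239 230 172 107  82  75  73  76 110 172 227 239 240]
 [240 240 239 231 171 100  76  77  74  74  96 163 224 237 239]
 [239 240 240 233 189 126  84  74  77  81 117 186 230 238 240]
 [242 240 239 238 221 176 126  99  98 109 165 219 236 239 238]
 [240 240 240 240 235 223 192 162 156 172 213 234 237 239 240]]
well px [np.float64(346.76253298153034), np.float64(182.7862796833773)] [[544.90547456  55.08751958  54.        ]]
[[254 254 255 255 255 255 255 255 255 255 254 254 254]
 [254 255 255 255 255 255 255 255 255 255 255 254 254]
 [254 255 255 249 233 210 206 215 243 255 255 254 254]
 [254 255 255 241 187 170 169 169 224 255 255 254 254]
 [254 255 255 254 242 236 234 236 252 255 255 254 254]
 [254 254 255 255 255 255 255 255 255 255 255 254 254]
 [254 254 254 255 255 255 255 255 255 255 254 254 254]]
68 178.8235294117647 186.22058823529412
handle T [[496.78371444 298.40700384  74.        ]]
top ((496.3376770019531, 298.0770263671875), (18.67235565185547, 18.918100357055664), 16.777873992919922)
blue ((497.05828857421875, 298.9971618652344), (60.938812255859375, 60.8177490234375), 26.537384033203125)
side handle bbox px [310.25  141.875] [318.5  156.25]
[[313.38241028 143.67284914]]
[[313.85081425 154.47983252]]
predicted side well [[346.09639124 183.00298899]]
```

```bash
python3 - <<'E'
from h import *
import pickle
T=pickle.load(open("top0.pkl","rb"));S=pickle.load(open("side0.pkl","rb"))
a=cv2.resize(T["color"][176:200,166:198],None,fx=16,fy=16,interpolation=cv2.INTER_CUBIC)
cv2.imwrite("pics/plugT.png",a[:,:,::-1])
# white face/housing centre & yaw
c=T["color"][120:222,250:335];m=(c.min(2)>200).astype(np.uint8)
cs=max(cv2.findContours(m,0,2)[0],key=cv2.contourArea).reshape(-1,2)+[250,120]
print(cv2.minAreaRect((plane(T,cs.astype(float),.05)[:,:2]*1000).astype(np.float32)))
for th in (0,8,17,26):
    q=np.array([[np.cos(np.radians(th+45+90*k))*14.14,np.sin(np.radians(th+45+90*k))*14.14] for k in range(4)])
    print(th,proj(T,np.c_[q/1000+[.4967,.2985],np.full(4,.074)]).round(1).tolist())
E
```

```text
((543.4061279296875, 55.013301849365234), (147.65158081054688, 187.5171356201172), 89.74575805664062)
0 [[174.4, 181.6], [173.8, 190.7], [183.2, 190.9], [183.7, 181.8]]
8 [[173.8, 182.3], [174.5, 191.3], [183.8, 190.3], [183.0, 181.2]]
17 [[173.2, 183.1], [175.3, 191.9], [184.4, 189.4], [182.2, 180.7]]
26 [[172.7, 184.0], [176.3, 192.3], [184.9, 188.5], [181.3, 180.2]]
```

View pics/plugT.png

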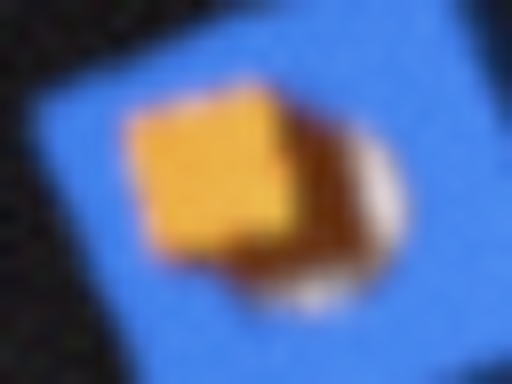

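The crops confirm both. The plug is on the blue stand at about (0.496, 0.298), with its handle yaw about 15°. The well is at about (0.543, 0.055). I'll approach above the plug.

>>> apply_moves(plan="52 -40 -10 0 0 -10 0;104 -80 -30 0 0 -20 0;156 -120 -50 0 0 -30 0;208 -160 -70 0 0 -40 0;260 -198 -90 0 0 -49.6 0")

```text
time_s: 0.72
tcp_pos: [0.476, 0.3128, 0.2207]
ee_rot: [-179.9, -0.0, 104.7]
force: [0.2, 1.1, 0.2]
opening: 0.0856
```

>>> apply_moves(plan="0 0 0 0 0 0 0;0 0 0 0 0 0 0;0 0 0 0 0 0 0")

```text
time_s: 1.1
tcp_pos: [0.4753, 0.3137, 0.2211]
ee_rot: [-180.0, -0.0, 104.8]
force: [-0.5, 0.1, -0.1]
opening: 0.0856
```

>>> apply_moves(plan="21 -15.5 -30 0 0 0 0;21 -15.5 -30 0 0 0 0")

```text
time_s: 1.35
tcp_pos: [0.4958, 0.2981, 0.1897]
ee_rot: [-179.8, 0.0, 104.9]
force: [0.4, 0.5, 0.0]
opening: 0.0854
```

```bash
python3 - <<'E'
from station import env,viewer
from h import *
print(env.get_obs()["tcp_pos"])
im=viewer.get_image("side");c=im["color"]
cv2.imwrite("pics/s1.png",cv2.resize(c[70:210,250:390],None,fx=4,fy=4,interpolation=cv2.INTER_CUBIC)[:,:,::-1])
E
```

```text
[0.49578835 0.29807112 0.1896974 ]
```

View pics/s1.png

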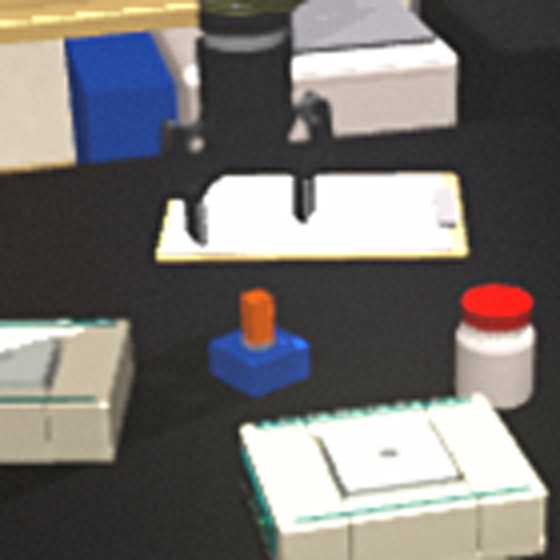

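The side crop shows the open fingers straddling the plug, at crop columns 195 and 303 against 257 for the plug. I'll go down.

>>> apply_moves(plan="0.5 0 -40 0 0 0 0;0.5 0 -65 0 0 0 0;0.5 0 -77 0 0 0 0;0.5 0 -77 0 0 0 0")

```text
time_s: 1.9
tcp_pos: [0.4961, 0.2992, 0.1145]
ee_rot: [-179.9, -0.0, 104.9]
force: [0.2, -1.3, 0.6]
opening: 0.0852
```

>>> apply_moves(plan="0 0 0 0 0 0 255;0 0 0 0 0 0 255;0 0 0 0 0 0 255;0 0 0 0 0 0 255;0 0 0 0 0 0 255")

```text
time_s: 2.52
tcp_pos: [0.4962, 0.2992, 0.1149]
ee_rot: [-179.9, -0.0, 104.9]
force: [-1.1, -0.8, 5.8]
opening: 0.0192
```

>>> apply_moves(plan="0 0 0 0 0 0 255;0 0 0 0 0 0 255;0 0 0 0 0 0 255")

```text
time_s: 2.9
tcp_pos: [0.4962, 0.2992, 0.115]
ee_rot: [-179.9, -0.0, 104.9]
force: [-1.2, -1.0, 3.2]
opening: 0.019
```

>>> apply_moves(plan="0 0 15 0 0 0 255;0 0 35 0 0 0 255;0 0 75 0 0 0 255;0 0 85 0 0 0 255;0 0 85 0 0 0 255")

```text
time_s: 3.52
tcp_pos: [0.4962, 0.2992, 0.2002]
ee_rot: [-180.0, -0.0, 104.9]
force: [0.1, 0.4, -1.6]
opening: 0.0192
```

```bash
python3 - <<'E'
from station import env,viewer
from h import *
o=env.get_obs();print(o["tcp_pos"],o["force"],o["wrist_torque"],o["opening"])
im=viewer.get_image("side");c=im["color"]
cv2.imwrite("pics/s2.png",cv2.resize(c[70:190,260:380],None,fx=5,fy=5,interpolation=cv2.INTER_CUBIC)[:,:,::-1])
E
```

```text
[0.49617586 0.29919095 0.2002156 ] [ 0.05845504  0.41001708 -1.61221966] [-0.00406818 -0.00373541  0.01130327] 0.0192111138031466
```

View pics/s2.png

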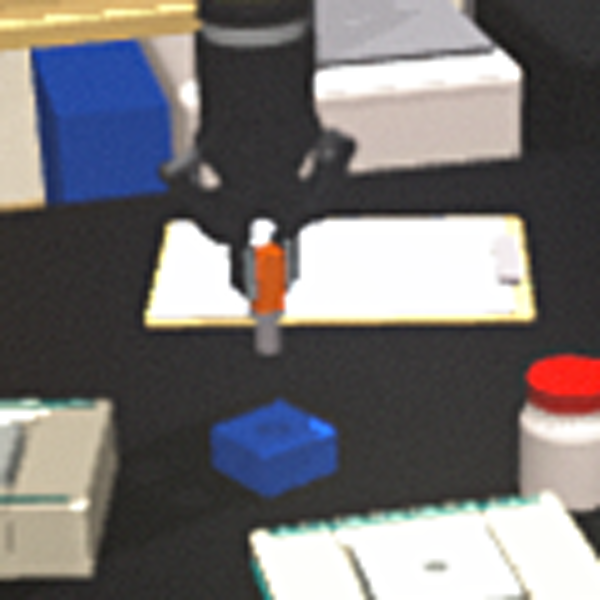

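The plug is held upright (crop 268,300) and the stand is empty. I'll carry it over the well.

>>> apply_moves(plan="9 -45 0 0 0 0 255;18 -95 0 0 0 0 255;28 -145 0 0 0 0 255;38 -195 0 0 0 0 255;47 -240 0 0 0 0 255")

```text
time_s: 4.2
tcp_pos: [0.5426, 0.0573, 0.1977]
ee_rot: [-179.7, -0.0, 104.9]
force: [0.2, -0.6, -1.0]
opening: 0.0193
```

>>> apply_moves(plan="0 0 0 0 0 0 255;0 0 0 0 0 0 255;0 0 0 0 0 0 255")

```text
time_s: 4.58
tcp_pos: [0.5423, 0.0582, 0.1972]
ee_rot: [-179.7, -0.1, 105.0]
force: [0.3, 1.1, -1.2]
opening: 0.0193
```

```bash
python3 - <<'E'
from station import env,viewer
from h import *
import pickle
o=env.get_obs();print(o["tcp_pos"],o["ee_rot"],o["force"],o["wrist_torque"],o["opening"])
im=viewer.get_image("side");c=im["color"];pickle.dump(im,open("s3.pkl","wb"))
cv2.imwrite("pics/s3.png",cv2.resize(c[90:210,290:410],None,fx=5,fy=5,interpolation=cv2.INTER_CUBIC)[:,:,::-1])
p=o["tcp_pos"]
print(proj(im,[p-[0,0,.111],p-[0,0,.089],p-[0,0,.085],p-[0,0,.041]]))
E
```

```text
[0.5423291  0.05819215 0.19719991] [-1.79701260e+02 -5.38929949e-02  1.04962395e+02] [ 0.29410753  1.12295319 -1.22365007] [ 0.03382642  0.03656931 -0.03860787] 0.019338370606474524
[[345.61682636 172.63022109]
 [345.61410495 165.81396505]
 [345.61347544 164.5609063 ]
 [345.60364263 150.49285472]]
```

View pics/s3.png

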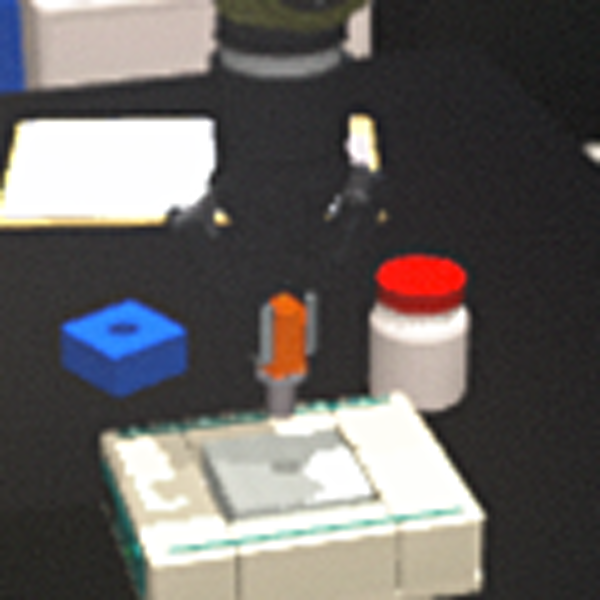

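```bash
python3 - <<'E'
from h import *
import pickle
im=pickle.load(open("s3.pkl","rb"));c=im["color"].astype(int)
print("gray rows");g=c.sum(2)//3
for r in range(162,176):print(r,g[r,336:358])
print('R-B');
for r in range(148,163,3):
    d=c[r,330:362,0]-c[r,330:362,2];i=np.arange(330,362);w=np.clip(d-60,0,None);print(r,(w*i).sum()/w.sum(), w.sum())
E
```

```text
gray rows
162 [ 50  50  49  48  57  96 117 120 110 106 102 105 101 105  99  68  45  44
  47  48  48  49]
163 [ 51  50  47  46  50  88 105 102  97 101 103 104 106 110 118  75  47  48
  49  46  51  46]
164 [ 49  50  46  48  51 102 133 119 105 105 113 110 123 128 130  78  50  46
  49  45  47  49]
165 [ 48  49  51  48  48  88 121 122 118 132 137 123 144 145 114  65  48  47
  47  43  48  46]
166 [ 48  53  50  48  50  55  77 106 127 140 138 134 127 108  70  50  46  47
  47  50  49  50]
167 [ 48  45  49  50  50  45  48  80 114 128 128 123 102  63  42  42  47  49
  49  47  47  45]
168 [ 49  50  49  49  46  48  48  76 112 125 129 123  99  59  45  47  44  45
  45  45  46  46]
169 [ 50  51  49  45  46  48  41  79 109 128 130 122  96  59  45  44  42  48
  43  42  42  56]
170 [ 48  48  48  48  49  48  48  77 112 126 128 121  97  91  97  77  76 116
 125  83  67 107]
171 [ 51  48  48  45  51  55  62  77 111 125 126 119 102 148 166 140 139 192
 206 153 122 169]
172 [ 78  69  74  81  82  77  91  90 111 123 124 117 118 168 185 201 204 210
 223 218 184 241]
173 [124 105 112 129 118  99 102 123 166 162 158 162 210 247 251 254 254 254
 254 254 248 247]
174 [117 120 130 145 147 150 163 187 232 236 242 246 253 254 253 253 253 254
 254 254 254 240]
175 [186 190 190 191 193 188 188 188 201 250 255 254 254 254 254 254 253 252
 252 242 225 179]
R-B
148 nan 0
151 347.3781609195402 870
154 347.59970887918485 687
157 347.4447852760736 652
160 347.42406015037596 665<stdin>:8: RuntimeWarning: invalid value encountered in scalar divide
```

>>> apply_moves(plan="1.3 -2.7 -12 0 0 0 255;1.3 -2.7 -24 0 0 0 255;1.3 -2.7 -28 0 0 0 255;1.3 -2.7 -28 0 0 0 255;1.3 -2.7 -28 0 0 0 255")

```text
time_s: 5.25
tcp_pos: [0.5439, 0.0555, 0.1697]
ee_rot: [-179.8, -0.0, 105.0]
force: [-1.0, 1.1, -2.2]
opening: 0.0192
```

>>> apply_moves(plan="0 0 -1.5 0 0 0 255;0 0 -3 0 0 0 255;0 0 -4 0 0 0 255;0 0 -4 0 0 0 255")

```text
time_s: 5.75
tcp_pos: [0.5438, 0.0555, 0.1656]
ee_rot: [-179.7, -0.0, 105.0]
force: [-0.6, -0.3, -1.8]
opening: 0.019
```

>>> apply_moves(plan="0 0 -0.5 0 0 0 255;0 0 -1 0 0 0 255;0 0 -1 0 0 0 255")

```text
time_s: 6.12
tcp_pos: [0.5438, 0.0555, 0.1646]
ee_rot: [-179.7, -0.0, 105.0]
force: [0.4, 0.5, -1.9]
opening: 0.019
```

>>> apply_moves(plan="0 0 -0.5 0 0 0 255;0 0 -1 0 0 0 255;0 0 -1 0 0 0 255")

```text
time_s: 6.5
tcp_pos: [0.5438, 0.0555, 0.1635]
ee_rot: [-179.7, -0.0, 105.0]
force: [-0.0, -1.8, -2.0]
opening: 0.0192
```

>>> apply_moves(plan="0 0 -0.5 0 0 0 255;0 0 -1 0 0 0 255;0 0 -1 0 0 0 255")

```text
time_s: 6.88
tcp_pos: [0.5438, 0.0554, 0.1625]
ee_rot: [-179.7, -0.0, 105.0]
force: [-0.1, -0.6, -1.6]
opening: 0.0192
```

>>> apply_moves(plan="0 0 -0.5 0 0 0 255;0 0 -1 0 0 0 255;0 0 -1.5 0 0 0 255;0 0 -1.5 0 0 0 255")

```text
time_s: 7.38
tcp_pos: [0.5438, 0.0555, 0.1609]
ee_rot: [-179.7, -0.0, 105.0]
force: [0.7, -0.9, -0.9]
opening: 0.0192
```

>>> apply_moves(plan="0 0 -0.5 0 0 0 255;0 0 -1 0 0 0 255;0 0 -1.5 0 0 0 255;0 0 -1.5 0 0 0 255")

```text
time_s: 7.88
tcp_pos: [0.5438, 0.0555, 0.1594]
ee_rot: [-179.7, -0.0, 105.0]
force: [-0.2, -1.4, -0.9]
opening: 0.0192
```

```bash
python3 - <<'E'
from station import env,viewer
from h import *
o=env.get_obs();print(o["force"],o["wrist_torque"])
im=viewer.get_image("side");c=im["color"]
cv2.imwrite("pics/s4.png",cv2.resize(c[130:210,300:400],None,fx=7,fy=7,interpolation=cv2.INTER_CUBIC)[:,:,::-1])
E
```

```text
[-0.15750058 -1.37230437 -0.90941666] [-0.21593483 -0.01985887  0.04110699]
```

View pics/s4.png

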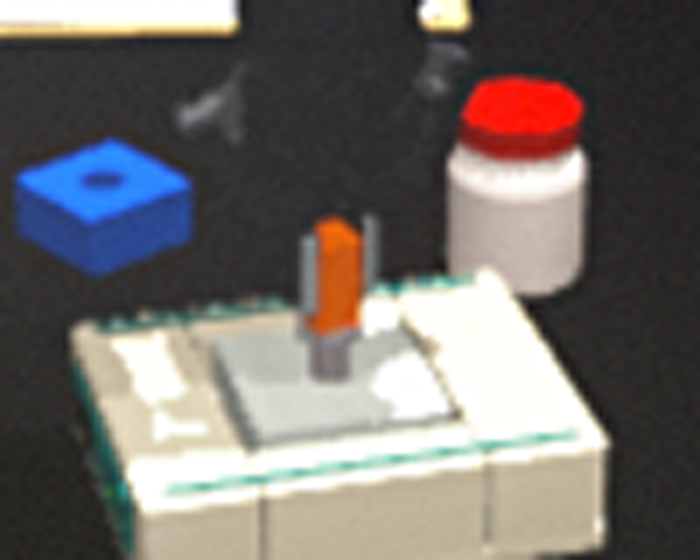

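It looks as if the plug went straight into the hole: the visible shank is shorter and there is no vertical load. I'll keep going gently and check the depth and side force.

>>> apply_moves(plan="0 -0.2 -1 0 0 0 255;0 -0.2 -2 0 0 0 255;0 -0.2 -3 0 0 0 255;0 -0.2 -4 0 0 0 255;0 -0.2 -4 0 0 0 255")

```text
time_s: 8.55
tcp_pos: [0.5438, 0.0553, 0.1553]
ee_rot: [-179.7, -0.0, 105.0]
force: [0.0, -0.2, -1.4]
opening: 0.0191
```

>>> apply_moves(plan="0 0 -1 0 0 0 255;0 0 -2 0 0 0 255;0 0 -3 0 0 0 255;0 0 -4 0 0 0 255;0 0 -4 0 0 0 255")

```text
time_s: 9.18
tcp_pos: [0.5437, 0.0552, 0.1512]
ee_rot: [-179.7, -0.0, 105.0]
force: [0.2, -0.2, -1.2]
opening: 0.019
```

>>> apply_moves(plan="0 0 -1 0 0 0 255;0 0 -2 0 0 0 255;0 0 -3 0 0 0 255;0 0 -4 0 0 0 255;0 0 -4 0 0 0 255")

```text
time_s: 9.8
tcp_pos: [0.5437, 0.0552, 0.1471]
ee_rot: [-179.7, -0.0, 105.0]
force: [0.5, 0.7, -1.8]
opening: 0.0192
```

>>> apply_moves(plan="0 0 -0.7 0 0 0 255;0 0 -1.4 0 0 0 255;0 0 -2 0 0 0 255;0 0 -2 0 0 0 255")

```text
time_s: 10.3
tcp_pos: [0.5437, 0.0552, 0.145]
ee_rot: [-179.7, -0.0, 105.0]
force: [-0.1, -0.5, -1.2]
opening: 0.0195
```

>>> apply_moves(plan="0 0 -0.5 0 0 0 255;0 0 -1 0 0 0 255;0 0 -1 0 0 0 255")

```text
time_s: 10.68
tcp_pos: [0.5438, 0.0553, 0.1445]
ee_rot: [-179.7, -0.0, 105.0]
force: [-2.2, 0.2, 5.1]
opening: 0.0191
```

>>> apply_moves(plan="0 0 -0.7 0 0 0 255;0 0 -1.2 0 0 0 255;0 0 -1.7 0 0 0 255;0 0 -1.7 0 0 0 255")

```text
time_s: 11.18
tcp_pos: [0.5438, 0.0553, 0.1431]
ee_rot: [-179.7, -0.0, 105.0]
force: [-3.1, -0.1, 4.6]
opening: 0.019
```

>>> apply_moves(plan="0 0 -0.7 0 0 0 255;0 0 -1.2 0 0 0 255;0 0 -1.7 0 0 0 255;0 0 -1.7 0 0 0 255")

```text
time_s: 11.68
tcp_pos: [0.5438, 0.0553, 0.1416]
ee_rot: [-179.7, -0.0, 105.0]
force: [-2.3, -0.1, 5.0]
opening: 0.0191
```

>>> apply_moves(plan="-0.2 0 -0.7 0 0 0 255;-0.2 0 -1.2 0 0 0 255;-0.2 0 -1.7 0 0 0 255;-0.2 0 -1.7 0 0 0 255")

```text
time_s: 12.18
tcp_pos: [0.5437, 0.0553, 0.1402]
ee_rot: [-179.8, -0.0, 105.0]
force: [-2.3, -0.9, 4.2]
opening: 0.0192
```

>>> apply_moves(plan="0 0 -0.5 0 0 0 255;0 0 -1 0 0 0 255;0 0 -1.4 0 0 0 255;0 0 -1.4 0 0 0 255")

```text
time_s: 12.68
tcp_pos: [0.5437, 0.0553, 0.139]
ee_rot: [-179.8, -0.0, 105.0]
force: [-2.4, -0.3, 5.2]
opening: 0.0189
```

>>> apply_moves(plan="0 0 -0.4 0 0 0 255;0 0 -0.8 0 0 0 255;0 0 -0.8 0 0 0 255")

```text
time_s: 13.05
tcp_pos: [0.5437, 0.0552, 0.1389]
ee_rot: [-179.8, -0.0, 105.0]
force: [-6.1, -0.5, 13.0]
opening: 0.0191
```

>>> apply_moves(plan="-0.3 0 -0.8 0 0 0 255;-0.3 0 -1.3 0 0 0 255;-0.3 0 -1.3 0 0 0 255")

```text
time_s: 13.42
tcp_pos: [0.5437, 0.0553, 0.1389]
ee_rot: [-179.8, -0.0, 105.0]
force: [-8.2, -0.6, 16.8]
opening: 0.0193
```

```bash
python3 - <<'E'
from station import env,viewer
from h import *
o=env.get_obs();print(o["tcp_pos"],o["force"],o["wrist_torque"])
im=viewer.get_image("side");c=im["color"]
cv2.imwrite("pics/s5.png",cv2.resize(c[140:200,310:390],None,fx=9,fy=9,interpolation=cv2.INTER_CUBIC)[:,:,::-1])
E
```

```text
[0.54368064 0.05525337 0.1388526 ] [-8.17426418 -0.62218371 16.82056208] [-0.09980294  1.39814346  0.0206347 ]
```

View pics/s5.png

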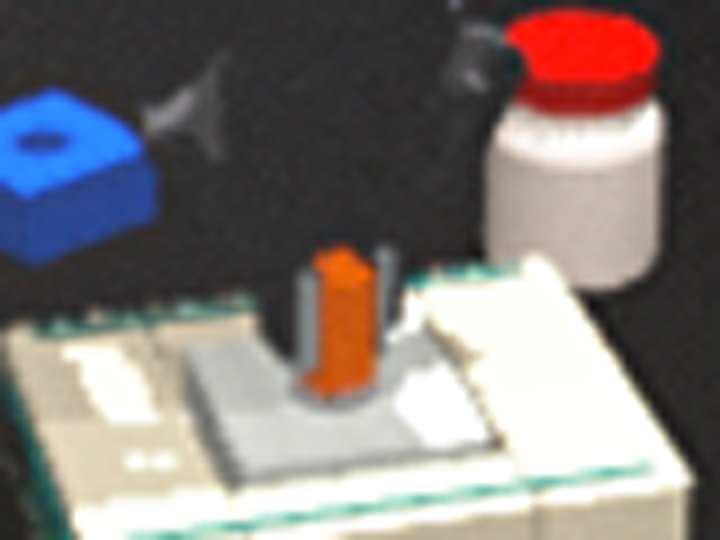

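>>> apply_moves(plan="-0.6 0 -1.4 0 0 0 255;-0.8 0 -2 0 0 0 255;-0.8 0 -2 0 0 0 255")

```text
time_s: 13.85
tcp_pos: [0.5435, 0.0552, 0.1388]
ee_rot: [-180.0, 0.0, 105.0]
force: [-7.8, -0.1, 23.2]
opening: 0.0192
```

The contact is rigid: 23 N with no further travel. I'll unload and release.

>>> apply_moves(plan="0 0 0 0 0 0 255;0 0 0.1 0 0 0 255;0 0 0.1 0 0 0 255")

```text
time_s: 14.22
tcp_pos: [0.5436, 0.0553, 0.1389]
ee_rot: [-180.0, 0.0, 105.0]
force: [-0.4, -0.3, 3.7]
opening: 0.0193
```

>>> apply_moves(plan="0 0 0 0 0 0 0;0 0 0 0 0 0 0;0 0 0 0 0 0 0;0 0 0 0 0 0 0;0 0 0 0 0 0 0")

```text
time_s: 14.85
tcp_pos: [0.5436, 0.0553, 0.1389]
ee_rot: [-180.0, 0.0, 105.0]
force: [-1.0, 0.5, 0.1]
opening: 0.0855
```

>>> apply_moves(plan="0 0 20 0 0 0 0;0 0 50 0 0 0 0;0 0 100 0 0 0 0;0 0 150 0 0 0 0;0 0 150 0 0 0 0")

```text
time_s: 15.48
tcp_pos: [0.5444, 0.0553, 0.2928]
ee_rot: [179.6, 0.1, 105.0]
force: [-0.9, 0.8, -0.9]
opening: 0.0853
```

>>> apply_moves(plan="-50 20 0 0 0 0 0;-100 40 0 0 0 0 0;-150 60 0 0 0 0 0;-200 80 0 0 0 0 0;-200 80 0 0 0 0 0")

```text
time_s: 16.1
tcp_pos: [0.3422, 0.136, 0.2923]
ee_rot: [179.6, 0.1, 105.1]
force: [0.4, 0.0, -0.4]
opening: 0.0855
```

```bash
python3 - <<'E'
from station import env,viewer
from h import *
o=env.get_obs();print(o["tcp_pos"],o["time_s"])
T=viewer.get_image("top");save(T,"pics/t6.png")
S=viewer.get_image("side");c=S["color"]
cv2.imwrite("pics/s6.png",cv2.resize(c[130:210,300:400],None,fx=7,fy=7,interpolation=cv2.INTER_CUBIC)[:,:,::-1])
c=T["color"];cv2.imwrite("pics/t6c.png",cv2.resize(c[115:225,230:350],None,fx=5,fy=5,interpolation=cv2.INTER_CUBIC)[:,:,::-1])
X=np.array([.5435,.0545])
for n,im in(("T",T),("S",S)): print(n,[proj(im,[*X,z]).round(1).tolist() for z in(.054,.058,.098)])
E
```

```text
[0.34218678 0.13598185 0.29232466] 16.1
T [[[292.5, 169.7]], [[292.4, 169.3]], [[291.3, 165.9]]]
S [[[346.3, 183.0]], [[346.3, 181.8]], [[346.4, 169.5]]]
```

View pics/s6.png

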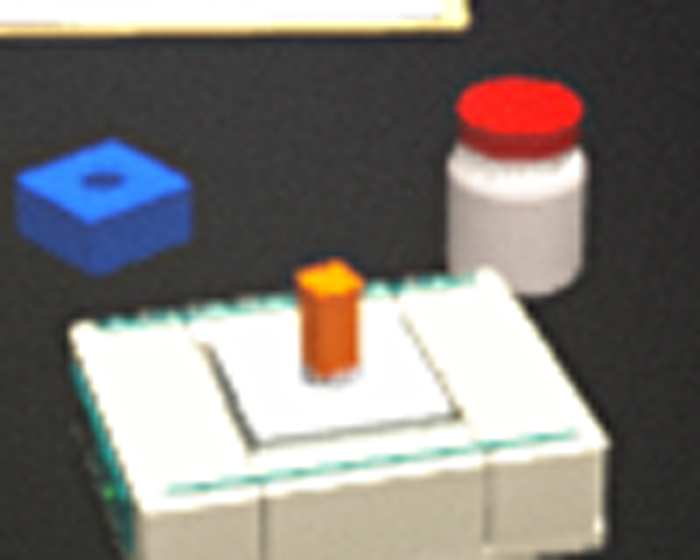

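View pics/t6.png

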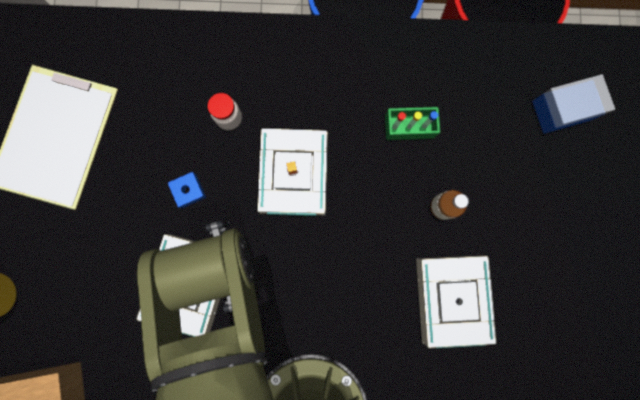

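View pics/t6c.png

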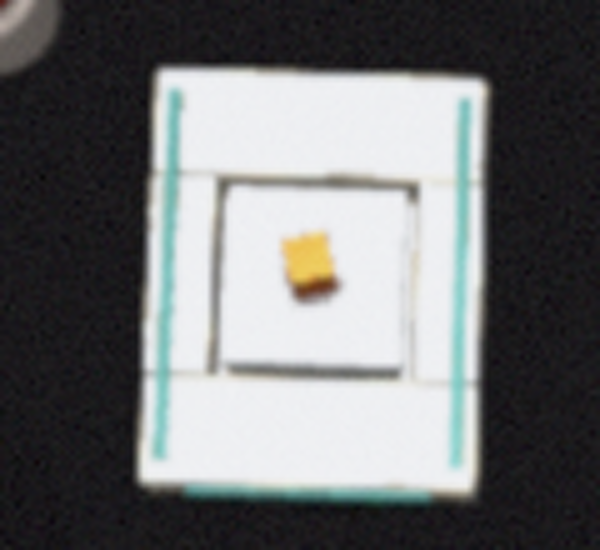

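The views show the plug upright in the right well. The handle top is at top-view (291.6,166.4) against (291.3,165.9) predicted for home, and at side-view (347,170) against (346.4,169.5). The bystanders are at the same pixels as before, so I'm handing in.

```bash
python3 -c "
from station import env
print(env.sign_off())"
```

```text
the job is handed in; nothing more can be done
None
```

I moved the reference plug from its blue stand into the well of the farthest incubator, pressed it home and let go. I handed the job in at about 16 s. The sign-off reports no verdict, so what follows rests on my own checks.

- **Insertion:** the plug entered the hole on the first light touch, so no search was needed. It met the contact pad at about 20 mm and moved it on about 5.5–6 mm at roughly 5 N. That is a little under the stated 7–10 N, as the force reading had an offset of about −1 to −2 N with the plug hanging free.
- **Seating:** it then stopped rigidly, and the highest force I read was 23 N vertical with no further travel. A side force of about 8 N along x appeared during that final press and went away when I unloaded.
- **Final pictures:** the plug stands upright, with its handle top within about 0.7 px of where it should be when home. At this image scale that cannot rule out a gap of a millimetre or so, so the rigid stop is the better evidence that the collar is flat.
- **Bystanders:** the amber bottle, jar and tube rack look unmoved in the top view. The gripper is open and clear of everything.

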